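Hang the wire tube carrier on both spring hooks

TASK

Pick up the empty wire tube carrier by the grip sleeve of its top bar and hang the bar on the two spring hooks of the stand: push it down past the sprung keepers until it is fully home in both hooks. Before you let go, prove both seats by pressing the carrier down for about half a second with some 20 N (about 2 kg), shared by both hooks, never so hard that one hook gets more than 20 N. Leave it hanging still in both hooks, and leave everything else on the trolley alone.

Things in the scene. Friction and masses are not known exactly. Their poses are not given: they have to be found in the camera images.
- grip (a point): Middle of the carrier's top bar, where to grasp it: centre of a grey sleeve 14 mm thick, 50 mm long on a round bar 8 mm thick along y. The carrier is an empty open rack of steel wire standing on the table, 176 mm long (y), 74 deep (x), 0.3 to 0.5 kg, the same either way round; the bar's axis is 135 mm above its underside. x across, y along the bar, z up.
- bar_left (a point): Point on the axis of the carrier's bar, 55 mm to the +y side of the grip's centre; lies in one hook when hung. Hooks can pass under the bar from either side: between the bar and the rack's rim (top 72 mm below the bar's axis) it is open, except for an inverted V of wire at each end, 85 mm from the grip's centre, that carries the bar.
- bar_right (a point): Point on the axis of the carrier's bar, 55 mm to the -y side of the grip's centre; lies in the other hook when hung.
- carrier: The wire tube carrier as a whole; origin at the centre of its underside, 135 mm below grip; axes as grip. Held by its bar it hangs freely and can pivot a little in the grip.
- seat_left (a point): Seat of the left (+y) of two hooks on a steel stand fixed to the table: where the bar's axis lies when home. It moves with the hook. Seats are level, 110 mm apart along y and about 195 mm above the table. Axes: z up; -x points out from the stand to the hooks' open ends; y from right to left hook. The bar is home when within 4 mm of this height.
- seat_right (a point): Seat of the right (-y) hook, as seat_left. Way in: bring the bar from the -x side, above the tips (axis 40 to 50 mm above the seats), then lower it straight down 1 mm to the +x side of the seats, between tip and keeper housing. It first rests on the sprung keeper rollers, 14 to 17 mm above the seats, and must be pushed past them.
- hook_left: Left hook, origin at its seat, axes as seat_left. Arm 14 mm wide, top 4 and underside 10 mm below the seat, running to a post 115 mm to the +x side (post's top 25 mm above the seat). Upturned tip 5 to 10 mm to the -x side, above leaning out to 18 mm, top 32 mm above the seat. Keeper housing 7 to 17 mm to the +x side, top 22 mm above the seat.
- hook_right: Right hook, as hook_left. A white sprung keeper roller, 8 mm thick, juts from each housing over the seat: roughly 5 to 12 N per hook pushes the bar past it (its weight does not), then it springs out above the bar. The hooks are spring steel: under load each gives straight down a few mm, at most 12, and springs back.
- tube_block: bystander, leave it alone: white block of grey-capped sample tubes, about 66 x 86 x 90 mm; origin at the centre of its underside
- tube_block2: bystander, leave it alone: white block of red-capped sample tubes, about 66 x 106 x 90 mm; origin at the centre of its underside
- pump_bottle: bystander, leave it alone: amber pump bottle, 64 mm wide, 175 mm tall; origin at the centre of its underside
- cup: bystander, leave it alone: plastic cup, 72 mm wide, 90 mm tall; origin at the centre of its underside
- swab_jar: bystander, leave it alone: small jar, 48 mm wide, 55 mm tall; origin at the centre of its underside
Not all that is in view belongs to the job. Leave any red or turquoise look-alike of the carrier alone.

How it is judged (in metres and radians):
On the way, in this order (a step that is already met when the one before it is completed fails the run):
1. the carrier is lifted clear of the table (its underside over 30 mm up) (height (world z) of carrier above 0.03 m and contact force between the fingers and carrier above 1 N), for 0.2 s.
2. the bar is home in both hooks (within 4 mm of each seat's height, 8 mm across) and, while it is held, pressed down so that each hook bears more than 4.5 N, for 0.3 s (((z of bar_left in the frame of seat_left between -0.004 and 0.004 m and x of bar_left in the frame of seat_left between -0.006 and 0.008 m and y of bar_left in the frame of seat_left between -0.018 and 0.018 m and z of bar_right in the frame of seat_right between -0.004 and 0.004 m and x of bar_right in the frame of seat_right between -0.006 and 0.008 m and y of bar_right in the frame of seat_right between -0.018 and 0.018 m) or (z of bar_left in the frame of seat_right between -0.004 and 0.004 m and x of bar_left in the frame of seat_right between -0.006 and 0.008 m and y of bar_left in the frame of seat_right between -0.018 and 0.018 m and z of bar_right in the frame of seat_left between -0.004 and 0.004 m and x of bar_right in the frame of seat_left between -0.006 and 0.008 m and y of bar_right in the frame of seat_left between -0.018 and 0.018 m)) and contact force between carrier and hook_left above 4.5 N and contact force between carrier and hook_right above 4.5 N and contact force between the fingers and carrier above 1 N), for 0.3 s.
At the end, for the whole second after the job is handed in: the carrier's bar lies home in both hooks under the keepers (each marked bar point within 4 mm of a seat's height, -6 to 8 mm across it and 18 mm along the bar, either way round) and the carrier hangs at rest (under 0.03 m/s and 0.4 rad/s) (((z of bar_left in the frame of seat_left between -0.004 and 0.004 m and x of bar_left in the frame of seat_left between -0.006 and 0.008 m and y of bar_left in the frame of seat_left between -0.018 and 0.018 m and z of bar_right in the frame of seat_right between -0.004 and 0.004 m and x of bar_right in the frame of seat_right between -0.006 and 0.008 m and y of bar_right in the frame of seat_right between -0.018 and 0.018 m) or (z of bar_left in the frame of seat_right between -0.004 and 0.004 m and x of bar_left in the frame of seat_right between -0.006 and 0.008 m and y of bar_left in the frame of seat_right between -0.018 and 0.018 m and z of bar_right in the frame of seat_left between -0.004 and 0.004 m and x of bar_right in the frame of seat_left between -0.006 and 0.008 m and y of bar_right in the frame of seat_left between -0.018 and 0.018 m)) and linear speed of carrier below 0.03 m/s and angular speed of carrier below 0.4 rad/s); the robot touches nothing.
It fails at once if a hook was loaded with more than 20 N by the carrier (contact force between carrier and hook_left above 20 N or contact force between carrier and hook_right above 20 N).
It fails at once if another thing on the trolley was moved by more than 25 mm (distance of any of tube_block, tube_block2, pump_bottle, cup, swab_jar from where it was at the start of the episode above 0.025 m).
It also fails if it takes over 66 s, if anything falls off the work surface, if the arm or the gripper's body presses on something with over 40 N, if the wrist force passes 120 N, or if a joint passes its speed limit or range.

ROBOT

A 6-joint arm with a two-finger parallel gripper is mounted at the origin on the work surface. World frame = base frame: x ahead of the robot, y to its left, z up, the work surface at z = 0. Lengths are in m, angles in degrees, forces in N, time in s.
With the tool pointing down it reaches from about 0.275 to 0.875 m from the base axis. Payload 12.5 kg.
Tool frame: the origin (TCP) lies on the centre line of the jaws, within the pads' length; the fingertips stand bot.tip_reach ahead of it and the grasp point (between the pads) lies 8 mm behind it (bot.tip_reach is the distance from the TCP to the fingertips, in m); z points along the fingers, x is the direction in which the jaws open and shut, and the axes are right-handed (so a half turn about z gives the same grasp; the last joint's range is limited). The gripper opens to 85 mm and grips with 20 to 120 N. Pads are 22 mm wide; open, the fingers measure 114 mm over their backs; the gripper's body (76 mm by 85 mm) begins 54 mm behind the grasp point. The pads swing forward as they close: fully open they stand 13 mm farther back than shut.
Start: joints at [60.871, 20.094, 94.641, -0, 65.266, -4.847], TCP at [0.226, 0.501, 0.242] pointing down, gripper open.
Joint ranges: [-157.81, 157.81], [-45, 120.19], [0.68, 151.7], [-89.99, 269.99], [4.06, 180], [-164.3, 164.3]. Speed limits (degrees/s): [127.2, 127.2, 159.86, 180, 180, 180].

INTERFACE

Orientations are given as a 3x3 rotation matrix whose columns are the frame's x, y, z axes.
In Python, from cell import bot gives the robot as it stands.
- The arm moves only by the shell command python3 -m crank 'ROWS' [FORCE]. ROWS is JSON, a list of rows, each a list of 7 numbers: the opening, from -1 (shut) to 1 (fully open), then the shift along the tool's x, y, z in mm, then the turn, a rotation vector about the tool's x, y, z in degrees. A call has 1 to 8 rows; each row is the pose to reach, as a shift and turn from the pose commanded when the call began, along the tool's axes at that moment; what a row does not reach only later rows make up. A row lasts 1/12 s, in which the tool goes at most 41.7 mm and 7.16 degrees, less where a joint would pass 70% of its speed; a pose out of reach is approached as far as the arm can. A call with a gripper value outside its range is refused whole. The fingers move at their own pace and stop on an object; FORCE is the grip in N (left out, the last holds). Time passes only in rows, so rows that repeat a pose let the fingers close. It gives the time, the measured TCP pose, the force and the opening at its end, in the units of the state.
- bot.observe(): the state, without advancing time (a new reading comes with each control period).
- bot.camera(name): name is "side" or "top"; returns a dict with "frame" (480x640x3 uint8, blue, green, red), "fov_y" (degrees; the focal length in pixels is half the picture's height over the tangent of half this angle, whatever the lens; pixels are square), "cx", "cy" (the principal point, pixels), "k1" (the pictures are not rectified: a ray, as slopes to the right and down, at radius r is drawn at 1 + k1 r^2 times it, then the intrinsics apply), "R" (3x3) and "t" (3): a world point X has camera coordinates R X + t. Camera axes: x right, y down, z forward; pixel columns grow to the right and rows downward; lengths in m; the calibration is good to about 2 mm. A picture is of the moment at which its call begins. There is no depth.
- bot.close_job(): hands the job in, once; it reports no verdict.
The state is a dict: "time": time; "joint_pos": joint angles; "qvel": joint speeds; "tau": joint torques, N m; "ee_pos": TCP position; "ee_rot": TCP orientation; "contact_force": force on the tool from outside, world axes, zero at the start; "ft_torque": the same for the moment, N m; "finger_gap": opening from 0.0 (shut) to 1.0 (fully open).
Only numpy, scipy, OpenCV 4.12 (cv2) and the standard library are available. Lean on these libraries where they do the work, as an engineer would, in place of code of your own. Each camera call takes 0.05 s, during which the arm holds its last target. There are 200 camera calls.

## Working session

There is one attempt and no reset: what is moved stays moved. The work goes in short steps, Python scripts to look and compute and a shell command to move; the robot and the scene stay as the last step left them, time stands still between calls to the robot, and variables do not carry over. Pictures are saved under pics/ and viewed, about 8 in all and at most 12, crops included, and the job is handed in when it is done.

```bash
mkdir -p pics; ls
python3 - <<'E'
from cell import bot
import cv2
for n in("side","top"):
    c=bot.camera(n); cv2.imwrite(f"pics/{n}0.png",c["frame"])
    print(n,c["fov_y"],c["cx"],c["cy"],c["k1"],c["R"],c["t"])
print(bot.tip_reach,bot.observe())
E
```

```text
pics
side 55.17002060672566 323.3844307941727 243.82036042023117 -0.012829713615033716 [[ 0.94723434 -0.32053843  0.00148735]
 [-0.22653707 -0.67271603 -0.70436787]
 [ 0.22677754  0.6668645  -0.70983356]] [-0.52969953  0.21409565  1.22570763]
top 56.619554987685156 319.0884115111326 238.52800986320813 -0.07976957271648044 [[-0.03048363 -0.99948126  0.01039014]
 [-0.98748347  0.02850509 -0.15512532]
 [ 0.15474868 -0.01498887 -0.98784016]] [0.01726304 0.5320583  1.22156666]
0.011 {'time': 0.1, 'joint_pos': array([ 6.08719745e+01,  2.01229329e+01,  9.46739511e+01, -7.35360413e-04,
        6.52655474e+01, -4.84828728e+00]), 'qvel': array([-0.05500402, -0.11901635, -0.11930953, -0.03026107, -0.03949016,
        0.01485738]), 'tau': array([ 1.46891904e-03, -5.06826389e+01, -2.91875625e+01,  8.78741389e-06,
        2.51539517e-03, -3.40600188e-06]), 'ee_pos': array([0.22600126, 0.50110017, 0.24179174]), 'ee_rot': array([[ 4.11186845e-01,  9.11550935e-01, -5.20209462e-04],
       [ 9.11550436e-01, -4.11187166e-01, -9.57505049e-04],
       [-1.08671808e-03, -8.04836812e-05, -9.99999406e-01]]), 'contact_force': array([ 1.18611516,  0.05034877, -0.84123417]), 'ft_torque': array([-0.0230549 ,  0.03674818,  0.07329362]), 'finger_gap': 1.0002818673338616}
```

View pics/side0.png

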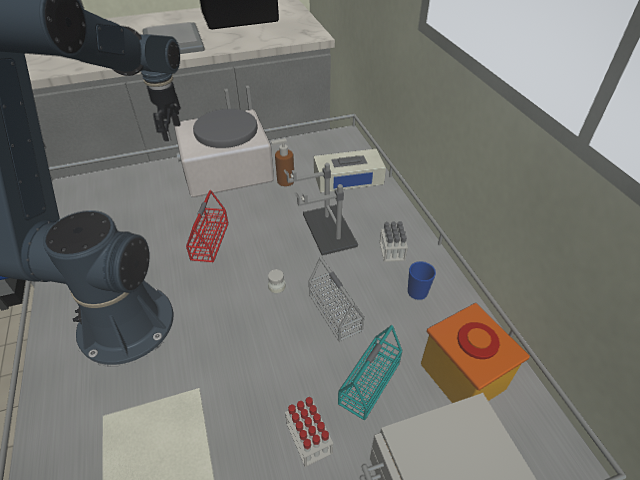

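View pics/top0.png

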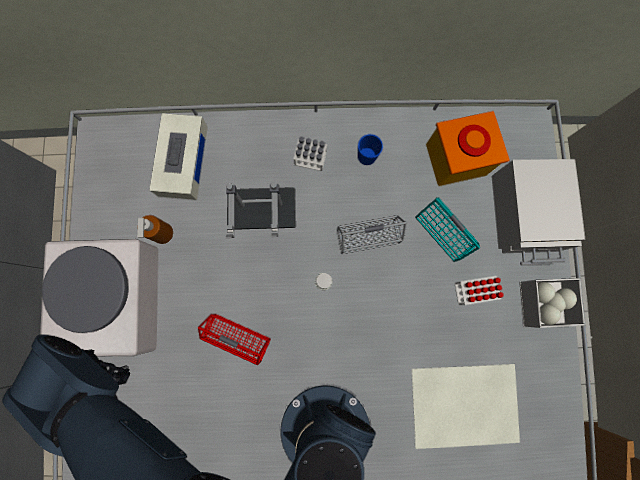

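The carrier is the grey wire rack, at about side (336,300) and top (371,234). The stand is at side (325,205) and top (258,208). Next I'll enlarge both in both views.

Run:
```python
import cv2,numpy as np
s=cv2.imread("pics/side0.png");t=cv2.imread("pics/top0.png")
def crop(i,u,v,w,h,W=400,H=300): return cv2.resize(i[v:v+h,u:u+w],(W,H),interpolation=cv2.INTER_CUBIC)
# 80x60 -> x5
a=np.vstack([np.hstack([crop(s,285,255,100,75),crop(s,280,155,100,75)]),np.hstack([crop(t,325,200,100,75),crop(t,215,175,100,75)])])
cv2.imwrite("pics/c1.png",a)
```

```text
(no output)
```

View pics/c1.png

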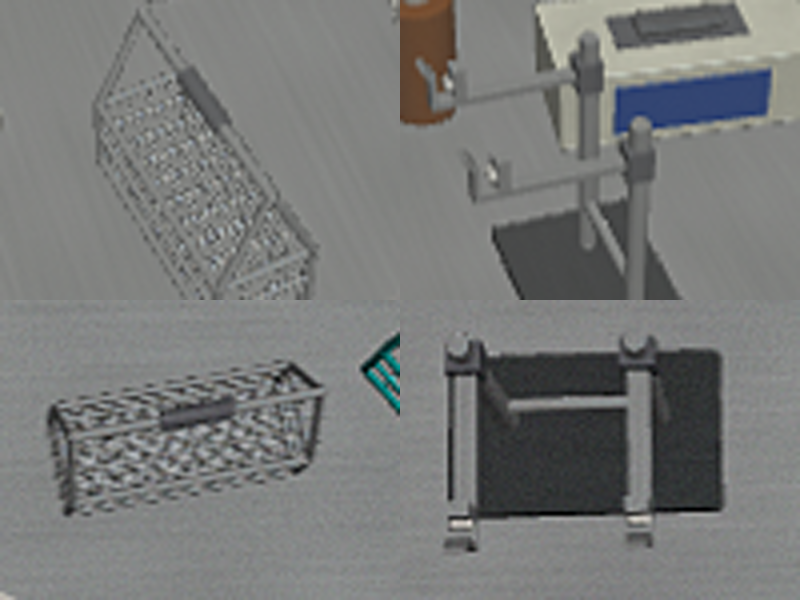

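The sleeve is at side (336,279) and top (374.5,228.5). The bar ends, post tops, tips and white rollers are all visible. Next I'll triangulate them.

```bash
cat > h.py <<'E'
import numpy as np,cv2
from cell import bot
def cal(n):
    c=bot.camera(n);h=c["frame"].shape[0];f=h/2/np.tan(np.radians(c["fov_y"])/2)
    return dict(K=np.array([[f,0,c["cx"]],[0,f,c["cy"]],[0,0,1]]),d=np.array([c["k1"],0,0,0.]),R=np.array(c["R"]),t=np.array(c["t"]),im=c["frame"])
def ray(c,p):
    q=cv2.undistortPoints(np.array([[p]],float),c["K"],c["d"])[0,0]
    d=c["R"].T@np.array([*q,1]);return -c["R"].T@c["t"],d/np.linalg.norm(d)
def plane(c,p,z):
    o,d=ray(c,p);return o+d*(z-o[2])/d[2]
def tri(c1,p1,c2,p2):
    o1,d1=ray(c1,p1);o2,d2=ray(c2,p2)
    s=np.linalg.lstsq(np.stack([d1,-d2],1),o2-o1,rcond=None)[0]
    a,b=o1+s[0]*d1,o2+s[1]*d2;return (a+b)/2,np.linalg.norm(a-b)
def proj(c,X):
    return cv2.projectPoints(np.array(X,float).reshape(-1,3),cv2.Rodrigues(c["R"])[0],c["t"],c["K"],c["d"])[0][:,0]
def cr(u0,v0,a,b,k=4): return (u0+(a+.5)/k-.5,v0+(b+.5)/k-.5)
E
python3 - <<'E'
from h import *
np.set_printoptions(precision=4,suppress=True)
s,t=cal("side"),cal("top")
C=lambda a,b:cr(285,255,a,b); D=lambda a,b:cr(325,200,a,b)
E=lambda a,b:cr(280,155,a,b); F=lambda a,b:cr(215,175,a,b)
for n,p,q,z in [("grip",C(204,98),D(198,114),.135),("barA",C(140,12),D(67,135),.135),("barB",C(275,197),D(324,90),.135),
 ("postL",E(190,36),F(62,39),.22),("postR",E(240,121),F(238,39),.22),("tipL",E(19,60),F(60,248),.227),("tipR",E(68,152),F(238,246),.227)]:
    print(n,*tri(s,p,t,q),plane(s,p,z)[:2],plane(t,q,z)[:2])
for n,q in [("rollL",F(62,222)),("rollR",F(239,222))]: print(n,plane(t,q,.2105))
E
```

```text
grip [ 0.5418 -0.1427  0.1395] 0.0026816313169430047 [ 0.5446 -0.1391] [ 0.5413 -0.1431]
barA [ 0.5296 -0.0561  0.1355] 6.619138667148177e-05 [ 0.5297 -0.0556] [ 0.5297 -0.0561]
barB [ 0.5563 -0.2277  0.1371] 0.0032800502286142196 [ 0.5587 -0.2262] [ 0.5551 -0.2278]
postL [0.6454 0.2201 0.2235] 0.0006471009420554453 [0.6467 0.2248] [0.6467 0.2208]
postR [0.6432 0.1109 0.225 ] 0.0023724931099247393 [0.6468 0.117 ] [0.6434 0.1114]
tipL [0.5138 0.2192 0.2327] 0.0011181510771692096 [0.5161 0.227 ] [0.5142 0.2203]
tipR [0.5158 0.1121 0.2284] 0.007415900255178602 [0.52  0.114] [0.5123 0.1126]
rollL [0.5331 0.2222 0.2105]
rollR [0.5299 0.1132 0.2105]
```

Everything checks out against the given sizes: grip height is about 0.135–0.139, the bar lies at yaw 8.8°, and the hooks are 110 mm apart at yaw about -1.5°. I'll move over to the carrier at a safe height.

```bash
cat >> h.py <<'E'
def go(p,yaw):
    o=bot.observe();R=np.array(o["ee_rot"]);y=np.radians(yaw)
    T=np.array([[np.cos(y),np.sin(y),0],[np.sin(y),-np.cos(y),0],[0,0,-1.]])
    print("pos",np.round(o["ee_pos"],4),"F",np.round(o["contact_force"],1),"gap",round(o["finger_gap"],3),"t",o["time"])
    print("shift",np.round(1000*R.T@(np.array(p)-o["ee_pos"]),1),"turn",np.round(np.degrees(cv2.Rodrigues(R.T@T)[0].ravel()),2))
E
python3 -m crank '[[1,-228,276,-40,0,0,0],[1,-228,276,-40,0,0,0],[1,-228,276,-40,0,0,0],[1,-228,276,-40,0,0,0],[1,-228,276,-40,0,0,0],[1,-228,276,-40,0,0,0],[1,-228,276,-40,0,0,0],[1,-228,276,-40,0,0,0]]' 60
python3 -m crank '[[1,-228,276,0,0,0,0],[1,-228,276,0,0,0,0],[1,-228,276,0,0,0,0],[1,-228,276,0,0,0,0],[1,-228,276,0,0,0,0],[1,-228,276,0,0,0,0],[1,-228,276,0,0,0,0],[1,-228,276,0,0,0,0]]'
python3 -m crank '[[1,0,0,0,0,0,57],[1,0,0,0,0,0,57],[1,0,0,0,0,0,57],[1,0,0,0,0,0,57],[1,0,0,0,0,0,57],[1,0,0,0,0,0,57],[1,0,0,0,0,0,57],[1,0,0,0,0,0,57]]'
python3 -c "
from h import *
go([.542,-.142,.2],8.8)"
```

```text
time: 0.87
ee_pos: [0.3725, 0.2021, 0.2796]
ee_rot: [[0.411, 0.912, 0.0], [0.912, -0.411, 0.0], [0.0, 0.0, -1.0]]
contact_force: [-0.1, 1.0, -0.3]
finger_gap: 1.0
time: 1.53
ee_pos: [0.5196, -0.0974, 0.2793]
ee_rot: [[0.412, 0.911, 0.0], [0.911, -0.412, 0.0], [0.0, 0.0, -1.0]]
contact_force: [1.4, 1.1, -0.5]
finger_gap: 1.0
time: 2.2
ee_pos: [0.519, -0.0952, 0.2791]
ee_rot: [[0.989, 0.145, -0.0], [0.145, -0.989, 0.0], [-0.0, -0.0, -1.0]]
contact_force: [-0.9, 0.2, -0.6]
finger_gap: 0.996
pos [ 0.519  -0.0952  0.2791] F [-0.9  0.2 -0.6] gap 0.996 t 2.2
shift [15.9 49.7 79.1] turn [-0.01  0.02 -0.44]
```

```bash
python3 -m crank '[[1,16,50,40,0,0,0],[1,16,50,79,0,0,0],[1,16,50,79,0,0,0],[1,16,50,110,0,0,0],[1,16,50,140,0,0,0],[1,16,50,152,0,0,0],[1,16,50,152,0,0,0],[1,16,50,152,0,0,0]]'
python3 - <<'E'
from h import *
go([.542,-.142,.127],8.8)
s,t=cal("side"),cal("top")
a=np.hstack([cv2.resize(s["im"][225:325,285:385],(400,400),interpolation=2),cv2.resize(t["im"][185:285,325:425],(400,400),interpolation=2)])
cv2.imwrite("pics/c2.png",a)
E
```

```text
time: 2.87
ee_pos: [0.5428, -0.1422, 0.1279]
ee_rot: [[0.988, 0.152, -0.0], [0.152, -0.988, 0.0], [-0.0, -0.0, -1.0]]
contact_force: [0.2, 0.9, 0.7]
finger_gap: 0.998
pos [ 0.5428 -0.1422  0.1279] F [0.2 0.9 0.7] gap 0.998 t 2.8667
shift [-0.8 -0.3  0.9] turn [-0.    0.   -0.07]
```

View pics/c2.png

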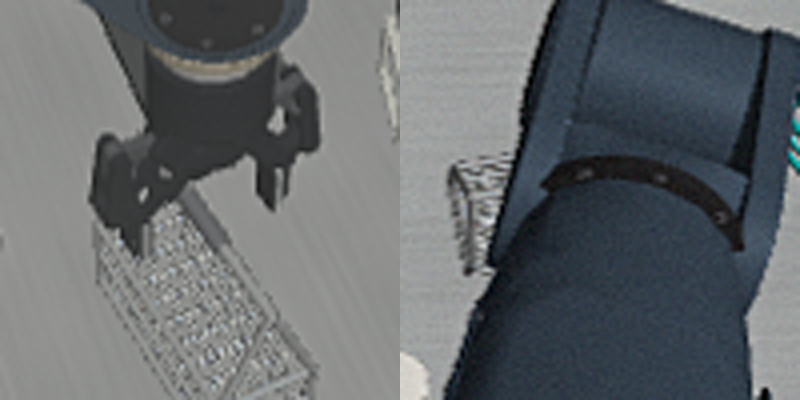

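The jaws straddle the sleeve in the side view; the arm hides it in the top view. Now I'll close and lift.

```bash
python3 -m crank '[[-1,0,0,0,0,0,0],[-1,0,0,0,0,0,0],[-1,0,0,0,0,0,0],[-1,0,0,0,0,0,0],[-1,0,0,0,0,0,0],[-1,0,0,0,0,0,0],[-1,0,0,0,0,0,0],[-1,0,0,0,0,0,0]]' 60
python3 -m crank '[[-1,0,0,-15,0,0,0],[-1,0,0,-30,0,0,0],[-1,0,0,-45,0,0,0],[-1,0,0,-60,0,0,0],[-1,0,0,-75,0,0,0],[-1,0,0,-90,0,0,0],[-1,0,0,-105,0,0,0],[-1,0,0,-115,0,0,0]]'
python3 - <<'E'
from h import *
go([.44,.1675,.242],-1.5)
s=cal("side")
cv2.imwrite("pics/c3.png",cv2.resize(s["im"][190:310,280:400],(600,600),interpolation=2))
E
```

```text
time: 3.63
ee_pos: [0.5425, -0.1422, 0.1276]
ee_rot: [[0.988, 0.152, 0.0], [0.152, -0.988, -0.0], [0.0, 0.0, -1.0]]
contact_force: [-2.2, 0.6, 5.3]
finger_gap: 0.143
time: 4.3
ee_pos: [0.5426, -0.1422, 0.2432]
ee_rot: [[0.988, 0.152, 0.0], [0.152, -0.988, -0.0], [0.0, 0.0, -1.0]]
contact_force: [0.5, -0.0, -3.4]
finger_gap: 0.139
pos [ 0.5426 -0.1422  0.2432] F [ 0.5 -0.  -3.4] gap 0.139 t 4.3
shift [ -54.5 -321.6    1.1] turn [ 1.000e-02 -2.000e-02  1.022e+01]
```

View pics/c3.png

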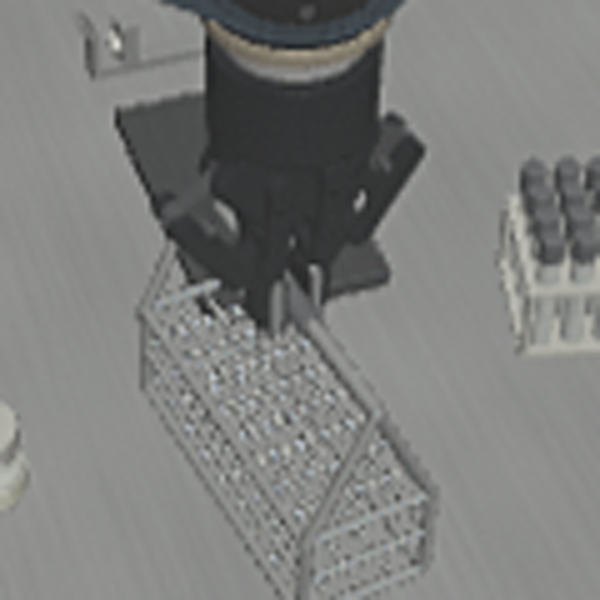

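The carrier is held level, with about 3.4 N of extra weight (roughly 0.35 kg). I'll back off in -x, then go across, then turn.

```bash
python3 -m crank '[[-1,-30,-5,0,0,0,0],[-1,-60,-9,0,0,0,0],[-1,-90,-14,0,0,0,0],[-1,-114,-18,0,0,0,0],[-1,-114,-18,0,0,3,0],[-1,-110,-45,0,0,0,0],[-1,-105,-75,0,0,0,0],[-1,-100,-105,0,0,0,0]]'
python3 -m crank '[[-1,5,-30,0,0,0,1],[-1,9,-60,0,0,0,3],[-1,14,-90,0,0,0,5],[-1,18,-120,0,0,0,7],[-1,23,-150,0,0,0,9],[-1,28,-180,0,0,0,10],[-1,32,-205,0,0,0,10.2],[-1,33,-215,0,0,0,10.2]]'
python3 -m crank '[[-1,0,0,0,0,0,0],[-1,0,0,0,0,0,0],[-1,0,0,0,0,0,0],[-1,0,0,0,0,0,0],[-1,0,0,0,0,0,0],[-1,0,0,0,0,0,0]]'
python3 - <<'E'
from h import *
go([.44,.1675,.232],-1.5)
s,t=cal("side"),cal("top")
a=np.hstack([cv2.resize(s["im"][145:245,255:355],(400,400),interpolation=2),cv2.resize(t["im"][170:270,210:310],(400,400),interpolation=2)])
cv2.imwrite("pics/c4.png",a)
E
```

```text
time: 5.02
ee_pos: [0.4274, -0.0528, 0.2417]
ee_rot: [[0.989, 0.15, -0.001], [0.15, -0.989, 0.0], [-0.001, -0.0, -1.0]]
contact_force: [0.8, 0.9, -3.1]
finger_gap: 0.143
time: 5.68
ee_pos: [0.4273, 0.1665, 0.2416]
ee_rot: [[1.0, -0.024, -0.001], [-0.024, -1.0, 0.0], [-0.001, -0.0, -1.0]]
contact_force: [0.7, -0.1, -3.3]
finger_gap: 0.14
time: 6.18
ee_pos: [0.4279, 0.1633, 0.2424]
ee_rot: [[1.0, -0.027, 0.0], [-0.027, -1.0, -0.0], [0.0, 0.0, -1.0]]
contact_force: [0.4, 0.1, -3.6]
finger_gap: 0.138
pos [0.4279 0.1633 0.2424] F [ 0.4  0.1 -3.6] gap 0.138 t 6.1833
shift [12.  -4.5 10.4] turn [ 0.   -0.01 -0.04]
```

View pics/c4.png

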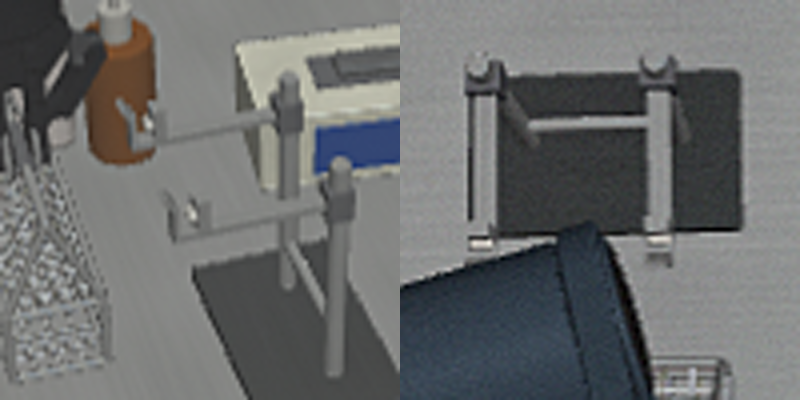

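```bash
python3 -m crank '[[-1,0,-4.5,5,0,0,0],[-1,10,-4.5,10,0,0,0],[-1,20,-4.5,10,0,0,0],[-1,30,-4.5,10,0,0,0],[-1,40,-4.5,10,0,0,0],[-1,47,-4.5,10,0,0,0],[-1,47,-4.5,10,0,0,0],[-1,47,-4.5,10,0,0,0]]'
python3 - <<'E'
from h import *
go([.53,.1675,.232],-1.5)
s,t=cal("side"),cal("top")
cv2.imwrite("pics/s5.png",s["im"]);cv2.imwrite("pics/t5.png",t["im"])
a=np.hstack([cv2.resize(s["im"][155:215,255:305],(400,480),interpolation=2),cv2.resize(t["im"][210:270,250:300],(400,480),interpolation=2)])
cv2.imwrite("pics/c5.png",a)
E
```

```text
time: 6.95
ee_pos: [0.4751, 0.1671, 0.2321]
ee_rot: [[1.0, -0.026, -0.0], [-0.026, -1.0, -0.0], [-0.0, 0.0, -1.0]]
contact_force: [-0.2, -0.0, -3.3]
finger_gap: 0.143
pos [0.4751 0.1671 0.2321] F [-0.2 -0.  -3.3] gap 0.143 t 6.95
shift [54.8 -1.8  0.1] turn [ 0.    0.03 -0.  ]
```

View pics/c5.png

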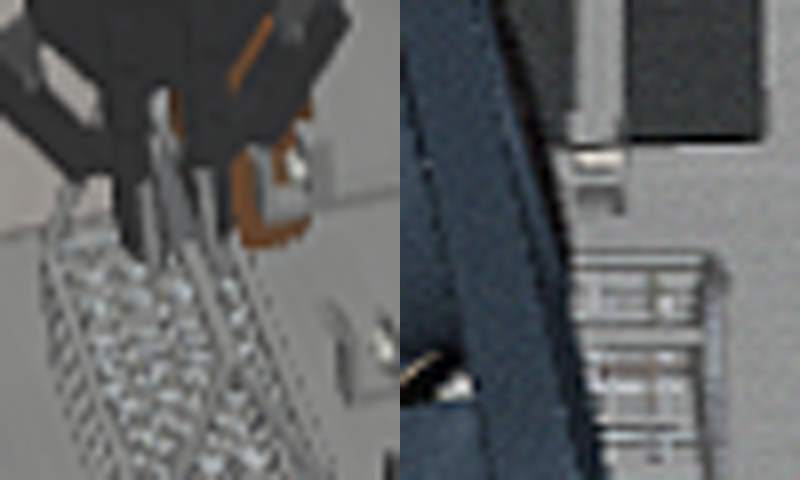

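In the top view the bar's right end shows as a pale line at about row 251.8. The right hook's tip edge is at about row 236 and its roller at about row 229.6. Next I'll compute both in the same frame.

Run:
```python
from h import *
np.set_printoptions(precision=4,suppress=True)
s,t=cal("side"),cal("top")
T=lambda a,b:cr(250,210,a,b,8);S=lambda a,b:cr(255,155,a,b,8)
for z in(.236,.240,.244):
  print(z,"bar",plane(t,T(190,338),z),plane(t,T(280,338),z),"apex",plane(t,T(308,338),z))
print("tipedge R",plane(t,T(200,213),.227),"roller",plane(t,T(198,160),.210))
print("side apex",plane(s,S(230,352),.24), "tri",tri(s,S(230,352),t,T(308,338)))
o=bot.observe();R=np.array(o["ee_rot"]);
g=o["ee_pos"]-.008*R[:,2]
print("exp apex",g+.085*R[:,1], "px side",(proj(s,g+.085*R[:,1])[0]-[254.5,154.5])*8, "top",(proj(t,g+.085*R[:,1])[0]-[249.5,209.5])*8)
# column profile of top image for bar, and for the right hook
G=cv2.cvtColor(t["im"],cv2.COLOR_BGR2GRAY).astype(int)
print("bar rows 246-258",G[246:259,276:286].mean(1).round())
print("hookR rows 224-240",G[224:241,273:277].mean(1).round())
```

```text
0.236 bar [0.473  0.1144 0.236 ] [0.4722 0.0876 0.236 ] apex [0.472  0.0792 0.236 ]
0.24 bar [0.4725 0.114  0.24  ] [0.4717 0.0873 0.24  ] apex [0.4715 0.079  0.24  ]
0.244 bar [0.472  0.1136 0.244 ] [0.4712 0.0871 0.244 ] apex [0.471  0.0788 0.244 ]
tipedge R [0.5121 0.1116 0.227 ] roller [0.5314 0.1134 0.21  ]
side apex [0.4754 0.0856 0.24  ] tri (array([0.4723, 0.0785, 0.2459]), np.float64(0.003117763525155927))
exp apex [0.4724 0.0823 0.2404] px side [224.2946 359.5884] top [297.338 335.571]
bar rows 246-258 [112. 150. 142. 190.  92. 145. 153. 104. 148. 104. 109. 141. 182.]
hookR rows 224-240 [147. 144. 149. 132.  76. 217. 168. 111. 152.  85.  90. 107. 126. 138.
 144. 144. 145.]
```

The bar agrees with the robot's own pose to about 1 mm in x and sits 3 mm off along y. I'll go in over the hooks by +57.5 mm in x and +3 mm in y.

```bash
python3 -m crank '[[-1,10,-2,0,0,0,0],[-1,20,-4.5,0,0,0,0],[-1,30,-4.5,0,0,0,0],[-1,40,-4.5,0,0,0,0],[-1,50,-4.5,0,0,0,0],[-1,57.4,-4.5,0,0,0,0],[-1,57.4,-4.5,0,0,0,0],[-1,57.4,-4.5,0,0,0,0]]'
python3 - <<'E'
from h import *
go([.5326,.170,.232],-1.5)
s,t=cal("side"),cal("top")
a=np.hstack([cv2.resize(s["im"][150:210,275:325],(400,480),interpolation=2),cv2.resize(t["im"][200:260,250:300],(400,480),interpolation=2)])
cv2.imwrite("pics/c6.png",a)
E
```

```text
time: 7.82
ee_pos: [0.5325, 0.1701, 0.232]
ee_rot: [[1.0, -0.026, -0.001], [-0.026, -1.0, -0.0], [-0.001, 0.0, -1.0]]
contact_force: [0.6, 0.3, -3.3]
finger_gap: 0.144
pos [0.5325 0.1701 0.232 ] F [ 0.6  0.3 -3.3] gap 0.144 t 7.8167
shift [0.1 0.1 0. ] turn [0.01 0.04 0.  ]
```

View pics/c6.png

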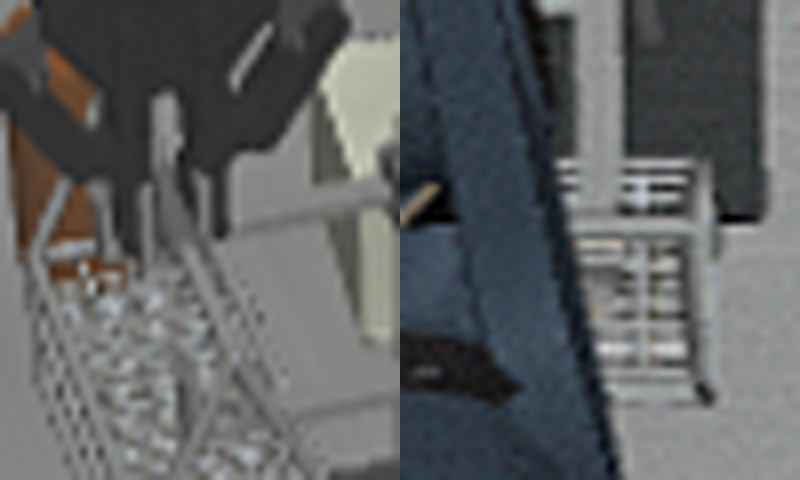

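The bar (row 228) lies just behind the roller (row 230) as expected. I'll lower it towards the keepers.

```bash
python3 -m crank '[[-1,0,0,3,0,0,0],[-1,0,0,7,0,0,0],[-1,0,0,11,0,0,0],[-1,0,0,15,0,0,0],[-1,0,0,18,0,0,0],[-1,0,0,20,0,0,0],[-1,0,0,20,0,0,0],[-1,0,0,20,0,0,0]]' | grep -v rot
python3 -m crank '[[-1,0,0,1,0,0,0],[-1,0,0,2,0,0,0],[-1,0,0,3,0,0,0],[-1,0,0,4,0,0,0],[-1,0,0,5,0,0,0],[-1,0,0,5,0,0,0],[-1,0,0,5,0,0,0]]' | grep -v rot
python3 -m crank '[[-1,0,0,1,0,0,0],[-1,0,0,2,0,0,0],[-1,0,0,2,0,0,0],[-1,0,0,2,0,0,0]]' | grep -v rot
```

```text
time: 8.58
ee_pos: [0.5323, 0.1703, 0.2122]
contact_force: [0.1, -0.4, -3.3]
finger_gap: 0.141
time: 9.17
ee_pos: [0.5325, 0.1703, 0.2076]
contact_force: [-1.1, 0.1, 3.3]
finger_gap: 0.14
time: 9.5
ee_pos: [0.5325, 0.1703, 0.2057]
contact_force: [-3.7, -1.4, 6.2]
finger_gap: 0.14
```

Contact came slightly early, at TCP z of about 0.211. I'll look before pushing.

Run:
```python
from h import *
np.set_printoptions(precision=4,suppress=True)
go([.5326,.170,.232],-1.5)
s,t=cal("side"),cal("top")
a=np.hstack([cv2.resize(s["im"][160:220,275:325],(400,480),interpolation=2),cv2.resize(t["im"][205:250,262:299],(400,480),interpolation=2)])
cv2.imwrite("pics/c7.png",a)
```

```text
pos [0.5325 0.1703 0.2057] F [-3.7 -1.4  6.2] gap 0.14 t 9.5
shift [  0.1   0.3 -26.3] turn [-0.02 -0.02  0.02]
```

View pics/c7.png

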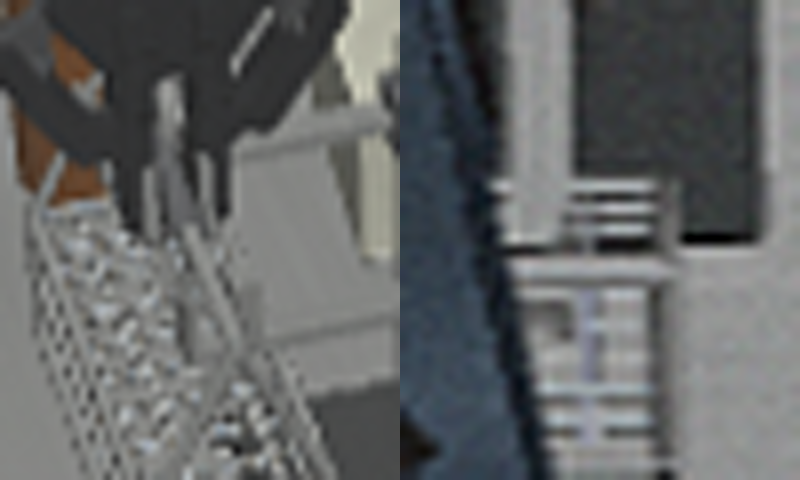

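Run:
```python
from h import *
np.set_printoptions(precision=4,suppress=True)
t=cal("top");s=cal("side")
for z0 in(.192,.195,.199):
  print(z0,{k:proj(t,[.529+dx-.0,.1125,z0+dz])[0,1].round(1) for k,dx,dz in[("housback",.017,.022),("housfront",.007,.022),("housfront_low",.007,.0),("seatarm",0,-.004),("tiptop_out",-.018,.032),("tiptop_in",-.013,.032),("tipin_low",-.005,0)]})
r=205+268.5/10.667-.5
for z in(.2137,.218,.221): print(z,plane(t,(278,r),z))
print("post tops rows",proj(t,[[.644,.1125,.220]]))
o=bot.observe();R=np.array(o["ee_rot"])
for k in(.008,.012):
  g=o["ee_pos"]-k*R[:,2]+np.array([0,-.003,0])
  print(k,"apex side",(proj(s,g+.085*R[:,1])[0]-[274.5,159.5])*8,"bar@hook",(proj(s,g+.055*R[:,1])[0]-[274.5,159.5])*8)
print("tip top R side",(proj(s,[.513,.1125,.227])[0]-[274.5,159.5])*8,"housing front top",(proj(s,[.536,.1055,.217])[0]-[274.5,159.5])*8,(proj(s,[.546,.1055,.217])[0]-[274.5,159.5])*8)
```

```text
0.192 {'housback': np.float64(223.4), 'housfront': np.float64(227.4), 'housfront_low': np.float64(229.0), 'seatarm': np.float64(232.0), 'tiptop_out': np.float64(236.8), 'tiptop_in': np.float64(234.8), 'tipin_low': np.float64(233.7)}
0.195 {'housback': np.float64(223.2), 'housfront': np.float64(227.2), 'housfront_low': np.float64(228.8), 'seatarm': np.float64(231.8), 'tiptop_out': np.float64(236.6), 'tiptop_in': np.float64(234.6), 'tipin_low': np.float64(233.5)}
0.199 {'housback': np.float64(222.9), 'housfront': np.float64(226.9), 'housfront_low': np.float64(228.5), 'seatarm': np.float64(231.6), 'tiptop_out': np.float64(236.4), 'tiptop_in': np.float64(234.3), 'tipin_low': np.float64(233.3)}
0.2137 [0.5302 0.1041 0.2137]
0.218 [0.5294 0.1037 0.218 ]
0.221 [0.5289 0.1035 0.221 ]
post tops rows [[273.695  184.1476]]
0.008 apex side [233.675  345.3155] bar@hook [210.4783 291.6417]
0.012 apex side [233.3319 336.2639] bar@hook [210.089 282.615]
tip top R side [158.5257 271.7542] housing front top [229.757  293.1991] [257.5408 287.3053]
```

The projections match: the bar is about 1 mm behind the seat plane and clear of the housing top, so the contact is with the rollers. I'll push on in small steps.

```bash
for i in 1; do :; done
python3 -m crank '[[-1,0,0,1,0,0,0],[-1,0,0,2,0,0,0],[-1,0,0,2,0,0,0],[-1,0,0,2,0,0,0]]' | grep -v rot
python3 -m crank '[[-1,0,0,1,0,0,0],[-1,0,0,2,0,0,0],[-1,0,0,2,0,0,0],[-1,0,0,2,0,0,0]]' | grep -v rot
python3 -c "
from cell import bot;print(bot.observe()['ft_torque'])"
```

```text
time: 10.03
ee_pos: [0.532, 0.1704, 0.204]
contact_force: [-8.5, 0.3, 8.0]
finger_gap: 0.144
time: 10.37
ee_pos: [0.5316, 0.1704, 0.2012]
contact_force: [-7.7, 0.7, 6.3]
finger_gap: 0.14
[0.14251979 1.19626951 0.20624778]
```

```bash
python3 -m crank '[[-1,0,0,1,0,0,0],[-1,0,0,2,0,0,0],[-1,0,0,2,0,0,0],[-1,0,0,2,0,0,0]]' | grep -v rot
python3 -m crank '[[-1,0,0,1,0,0,0],[-1,0,0,2,0,0,0],[-1,0,0,2,0,0,0],[-1,0,0,2,0,0,0]]' | grep -v rot
python3 -c "
from cell import bot;print(bot.observe()['ft_torque'])"
```

```text
time: 10.7
ee_pos: [0.5316, 0.1705, 0.2]
contact_force: [-8.9, -0.3, 13.8]
finger_gap: 0.141
time: 11.03
ee_pos: [0.5317, 0.1705, 0.1987]
contact_force: [-13.2, -0.9, 19.9]
finger_gap: 0.145
[-0.1300449   2.04703311  0.20619875]
```

Force is rising to about 23 N total with Fx = -13 N. That pattern suggests the bar first slid off the housing corner and is rubbing its face, so x is a bit too far in. I'll ease up and shift to -x until Fx relaxes.

```bash
python3 -m crank '[[-1,0,0,-1,0,0,0],[-1,0,0,-2,0,0,0],[-1,0,0,-2,0,0,0],[-1,0,0,-2,0,0,0]]' | grep -v rot
python3 -m crank '[[-1,-1,0,0,0,0,0],[-1,-1,0,0,0,0,0],[-1,-1,0,0,0,0,0]]' | grep -v rot
python3 -m crank '[[-1,-1,0,0,0,0,0],[-1,-1,0,0,0,0,0],[-1,-1,0,0,0,0,0]]' | grep -v rot
```

```text
time: 11.37
ee_pos: [0.5316, 0.1704, 0.2]
contact_force: [-10.7, 0.3, 14.3]
finger_gap: 0.145
time: 11.62
ee_pos: [0.5309, 0.1705, 0.1999]
contact_force: [-8.1, 0.5, 11.5]
finger_gap: 0.139
time: 11.87
ee_pos: [0.53, 0.1705, 0.1997]
contact_force: [-6.6, -0.5, 8.3]
finger_gap: 0.139
```

```bash
python3 -m crank '[[-1,-1,0,0,0,0,0],[-1,-1,0,0,0,0,0],[-1,-1,0,0,0,0,0]]' | grep -v rot
python3 -m crank '[[-1,-1,0,0,0,0,0],[-1,-1,0,0,0,0,0],[-1,-1,0,0,0,0,0]]' | grep -v rot
```

```text
time: 12.12
ee_pos: [0.5293, 0.1705, 0.1997]
contact_force: [-4.2, -0.2, 7.0]
finger_gap: 0.14
time: 12.37
ee_pos: [0.5286, 0.1705, 0.1996]
contact_force: [-1.2, 0.9, 5.8]
finger_gap: 0.141
```

```bash
python3 -m crank '[[-1,0,0,1,0,0,0],[-1,0,0,2,0,0,0],[-1,0,0,2,0,0,0],[-1,0,0,2,0,0,0]]' | grep -v rot
python3 -m crank '[[-1,0,0,1,0,0,0],[-1,0,0,2,0,0,0],[-1,0,0,2,0,0,0],[-1,0,0,2,0,0,0]]' | grep -v rot
python3 -c "
from cell import bot;print(bot.observe()['ft_torque'])"
```

```text
time: 12.7
ee_pos: [0.5281, 0.1705, 0.1972]
contact_force: [-3.4, 0.3, 3.0]
finger_gap: 0.141
time: 13.03
ee_pos: [0.5281, 0.1704, 0.1948]
contact_force: [-3.4, 3.2, -1.4]
finger_gap: 0.139
[-0.04064861  0.47148585  0.37641616]
```

```bash
python3 -m crank '[[-1,0,0,1,0,0,0],[-1,0,0,2,0,0,0],[-1,0,0,2,0,0,0],[-1,0,0,2,0,0,0]]' | grep -v rot
python3 -c "
from cell import bot;print(bot.observe()['ft_torque'])"
python3 -m crank '[[-1,0,0,1,0,0,0],[-1,0,0,2,0,0,0],[-1,0,0,2,0,0,0],[-1,0,0,2,0,0,0]]' | grep -v rot
python3 -c "
from cell import bot;print(bot.observe()['ft_torque'])"
```

```text
time: 13.37
ee_pos: [0.5286, 0.1703, 0.1933]
contact_force: [-0.4, 1.6, -0.6]
finger_gap: 0.136
[-0.20959686  0.13750647  0.22638232]
time: 13.7
ee_pos: [0.5287, 0.1703, 0.1913]
contact_force: [1.4, 1.9, -0.8]
finger_gap: 0.139
[-0.10488237 -0.20729292  0.25873652]
```

```bash
python3 -m crank '[[-1,0,0,1,0,0,0],[-1,0,0,2,0,0,0],[-1,0,0,2,0,0,0],[-1,0,0,2,0,0,0]]' | grep -v rot
python3 -m crank '[[-1,0,0,1,0,0,0],[-1,0,0,2,0,0,0],[-1,0,0,2,0,0,0],[-1,0,0,2,0,0,0]]' | grep -v rot
python3 -c "
from cell import bot;print(bot.observe()['ft_torque'])"
```

```text
time: 14.03
ee_pos: [0.5287, 0.1703, 0.1893]
contact_force: [3.9, 1.0, -1.3]
finger_gap: 0.139
time: 14.37
ee_pos: [0.5287, 0.1703, 0.1874]
contact_force: [4.3, 0.2, 0.4]
finger_gap: 0.14
[-0.12502137 -0.80505059  0.26018352]
```

```bash
python3 -m crank '[[-1,0.8,0,0,0,0,0],[-1,0.8,0,0,0,0,0],[-1,0.8,0,0,0,0,0]]' | grep -v rot
python3 -m crank '[[-1,0,0,1,0,0,0],[-1,0,0,1.5,0,0,0],[-1,0,0,1.5,0,0,0],[-1,0,0,1.5,0,0,0]]' | grep -v rot
python3 -c "
from cell import bot;print(bot.observe()['ft_torque'])"
```

```text
time: 14.62
ee_pos: [0.529, 0.1703, 0.1871]
contact_force: [2.0, -1.3, -1.6]
finger_gap: 0.142
time: 14.95
ee_pos: [0.529, 0.1703, 0.186]
contact_force: [-0.7, -1.4, 3.5]
finger_gap: 0.14
[-0.22989183  0.15551649  0.09352373]
```

```bash
python3 -m crank '[[-1,0,0,1,0,0,0],[-1,0,0,1.5,0,0,0],[-1,0,0,1.5,0,0,0],[-1,0,0,1.5,0,0,0]]' | grep -v rot
python3 -c "
from h import *;print(bot.observe()['ft_torque'])
s,t=cal('side'),cal('top')
cv2.imwrite('pics/c8.png',np.hstack([cv2.resize(s['im'][160:220,275:325],(400,480),interpolation=2),cv2.resize(t['im'][205:250,262:299],(400,480),interpolation=2)]))"
```

```text
time: 15.28
ee_pos: [0.5291, 0.1703, 0.1849]
contact_force: [-3.1, -2.1, 10.8]
finger_gap: 0.139
[-0.29544925  0.51418309  0.10380571]
```

View pics/c8.png

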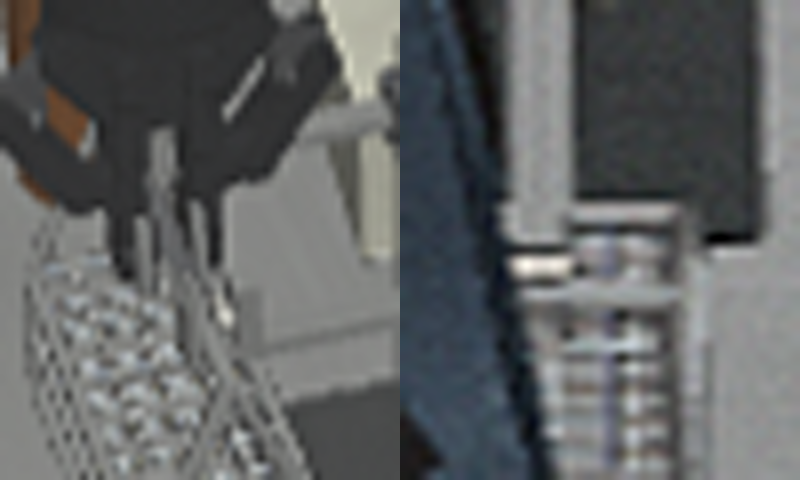

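The white roller now shows behind the bar at the right hook, and force is rising stiffly at the expected seat height (bar z about 0.193). I'll do the proof press and hold it.

```bash
python3 -m crank '[[-1,0,0,0.5,0,0,0],[-1,0,0,1,0,0,0],[-1,0,0,1,0,0,0],[-1,0,0,1,0,0,0],[-1,0,0,1,0,0,0],[-1,0,0,1,0,0,0],[-1,0,0,1,0,0,0],[-1,0,0,1,0,0,0]]' | grep -v rot
python3 -c "
from cell import bot;print(bot.observe()['ft_torque'])"
python3 -m crank '[[-1,0,0,0,0,0,0],[-1,0,0,0,0,0,0],[-1,0,0,0,0,0,0],[-1,0,0,0,0,0,0]]' | grep -v rot
```

```text
time: 16.05
ee_pos: [0.5291, 0.1703, 0.1843]
contact_force: [-5.2, -3.4, 13.0]
finger_gap: 0.142
[-0.39599529  0.72469496  0.17764157]
time: 16.38
ee_pos: [0.5291, 0.1703, 0.1842]
contact_force: [-5.1, -2.0, 13.5]
finger_gap: 0.141
```

```bash
python3 -m crank '[[-1,-0.4,0,0.5,0,0,0],[-1,-0.4,0,1,0,0,0],[-1,-0.4,0,1,0,0,0],[-1,-0.4,0,1,0,0,0],[-1,-0.4,0,1,0,0,0],[-1,-0.4,0,1,0,0,0],[-1,-0.4,0,1,0,0,0],[-1,-0.4,0,1,0,0,0]]' | grep -v rot
python3 -c "
from h import *;print(bot.observe()['ft_torque']);go([0,0,0],-1.5)
s,t=cal('side'),cal('top')
cv2.imwrite('pics/c9.png',np.hstack([cv2.resize(s['im'][130:220,255:330],(400,480),interpolation=2),cv2.resize(t['im'][195:255,215:265],(400,480),interpolation=2)]))"
```

```text
time: 17.05
ee_pos: [0.5291, 0.1703, 0.1837]
contact_force: [-4.3, -2.8, 16.0]
finger_gap: 0.141
[-0.51405789  0.66361176  0.13915656]
pos [0.5291 0.1703 0.1837] F [-4.3 -2.8 16. ] gap 0.141 t 17.05
shift [-524.8  183.9  183. ] turn [-0.01 -0.08  0.02]
```

View pics/c9.png

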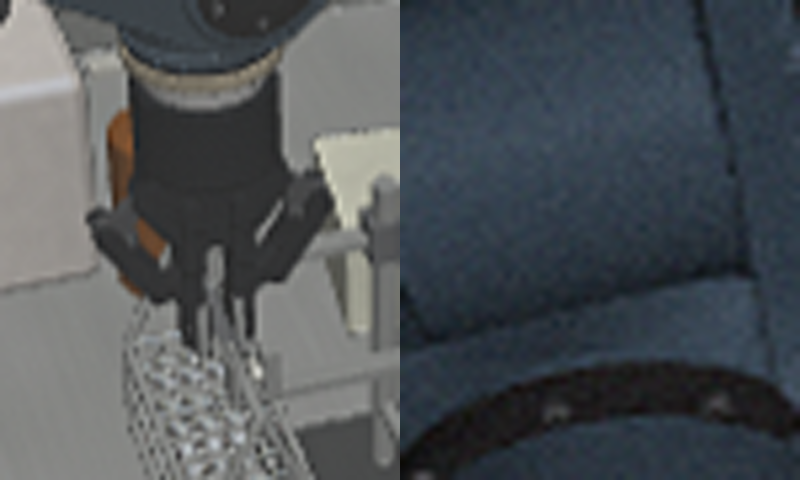

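Run:
```python
from h import *
s=cal("side");o=bot.observe();R=np.array(o["ee_rot"]);g=o["ee_pos"]-.008*R[:,2]+[0,-.003,0]
im=cv2.resize(s["im"][150:220,260:320],(600,700),interpolation=2)[:600]
for k in(-.085,.085):
  p=(proj(s,g+k*R[:,1])[0]-[259.5,149.5])*10
  cv2.circle(im,tuple(int(v) for v in p),14,(0,0,255),1);print(p)
cv2.imwrite("pics/c10.png",im)
```

```text
[282.27955083 240.2035667 ]
[432.82776658 595.48226038]
```

View pics/c10.png

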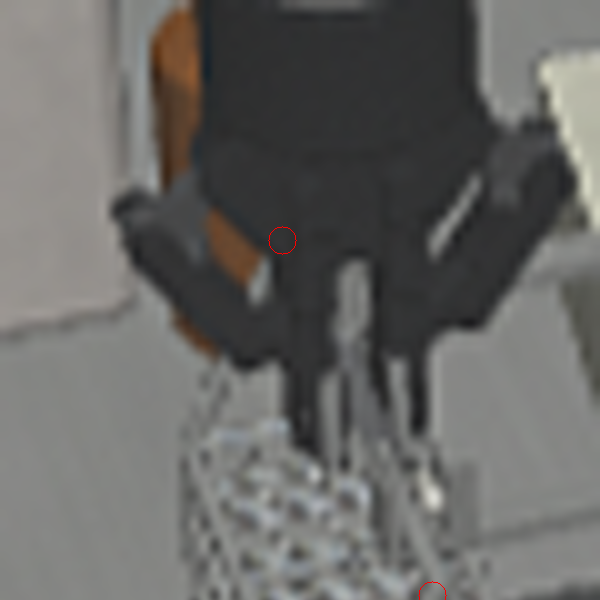

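The near bar apex lies where a level bar would put it, and moments are balanced, so both sides are down. I'll ease off until the load is near zero.

```bash
python3 -m crank '[[-1,0,0,-0.7,0,0,0],[-1,0,0,-1.5,0,0,0],[-1,0,0,-2.2,0,0,0],[-1,0,0,-3,0,0,0],[-1,0,0,-3,0,0,0],[-1,0,0,-3,0,0,0]]' | grep -v rot
```

```text
time: 17.7
ee_pos: [0.529, 0.1703, 0.1856]
contact_force: [1.2, -1.6, 5.5]
finger_gap: 0.14
```

```bash
python3 -m crank '[[-1,0,0,-0.6,0,0,0],[-1,0,0,-1,0,0,0],[-1,0,0,-1,0,0,0],[-1,0,0,-1,0,0,0]]' | grep -v rot
python3 -m crank '[[-0.7,0,0,0,0,0,0],[-0.6,0,0,0,0,0,0],[-0.4,0,0,0,0,0,0],[-0.2,0,0,0,0,0,0],[0,0,0,0,0,0,0],[0.3,0,0,0,0,0,0],[0.3,0,0,0,0,0,0],[0.3,0,0,0,0,0,0]]' | grep -v rot
python3 -m crank '[[0.3,0,0,-3,0,0,0],[0.3,0,0,-8,0,0,0],[0.3,0,0,-16,0,0,0],[0.3,0,0,-26,0,0,0],[0.3,0,0,-40,0,0,0],[0.3,0,0,-60,0,0,0],[0.3,0,0,-80,0,0,0],[0.3,0,0,-100,0,0,0]]' | grep -v rot
python3 -m crank '[[0.3,-40,0,-20,0,0,0],[0.3,-80,0,-20,0,0,0],[0.3,-120,0,-20,0,0,0],[0.3,-160,0,-20,0,0,0],[0.3,-200,0,-20,0,0,0],[0.3,-230,0,-20,0,0,0],[0.3,-230,0,-20,0,0,0]]' | grep -v rot
python3 - <<'E'
from h import *
s,t=cal("side"),cal("top")
cv2.imwrite("pics/c11.png",np.hstack([cv2.resize(s["im"][155:230,270:340],(400,428),interpolation=2),cv2.resize(t["im"][195:261,210:272+0],(400,428),interpolation=2)]))
cv2.imwrite("pics/t11.png",t["im"]);cv2.imwrite("pics/s11.png",s["im"])
E
```

```text
time: 18.03
ee_pos: [0.529, 0.1703, 0.1862]
contact_force: [3.5, -1.5, 1.6]
finger_gap: 0.142
time: 18.7
ee_pos: [0.5287, 0.1704, 0.1862]
contact_force: [0.5, 0.2, 0.1]
finger_gap: 0.652
time: 19.37
ee_pos: [0.5288, 0.1703, 0.2884]
contact_force: [0.0, 0.3, 0.3]
finger_gap: 0.652
time: 19.95
ee_pos: [0.2949, 0.1761, 0.3072]
contact_force: [0.9, 0.4, -0.2]
finger_gap: 0.651
```

I've used up the picture quota, so I'll check numerically: roller and bar rows at both hooks, plus stillness between frames.

Run:
```python
from h import *
np.set_printoptions(precision=4,suppress=True,linewidth=150)
t=cal("top");s=cal("side");old=cv2.imread("pics/t11.png");olds=cv2.imread("pics/s11.png");t0=cv2.imread("pics/top0.png")
g=lambda i:cv2.cvtColor(i,cv2.COLOR_BGR2GRAY).astype(int)
print("motion top/side",abs(g(t["im"])-g(old))[200:270,205:300].mean().round(2),abs(g(s["im"])-g(olds))[150:240,270:350].mean().round(2),"noise",abs(g(t["im"])-g(old))[100:140,350:420].mean().round(2))
print("rows 224..240")
for n,c in(("L",231),("R",275)):
  print(n,"hook before",g(t0)[224:241,c-2:c+3].mean(1).round().astype(int));print(n,"hook now   ",g(t["im"])[224:241,c-2:c+3].mean(1).round().astype(int))
for n,a,b in(("L out",222,226),("L in",238,243),("sleeve",250,256),("R in",264,269),("R out",281,285)):
  print(n,g(t["im"])[224:241,a:b].mean(1).round().astype(int))
for n,y0,x0 in(("L",.2222,.5295),("R",.1125,.527)): print(n,"pred row of seated bar z .195",proj(t,[x0,y0,.195]),"on roller",proj(t,[x0,y0,.211]))
# bright roller pixels in both views
for n,c,x,y,w,h in(("top",t,215,222,75,14),("side",s,275,160,50,50)):
  m=(c["im"][y:y+h,x:x+w].min(2)>195).astype(np.uint8);k,_,st,ce=cv2.connectedComponentsWithStats(m)
  print(n,[(st[i,4],ce[i].round(1)+[x,y]) for i in range(1,k) if st[i,4]>1])
```

```text
motion top/side 3.0 0.43 noise 2.96
rows 224..240
L hook before [133 133 120 111 114  48 173 162 102 138 109  83  77  78 133 139 136]
L hook now    [139 137 122 116 118  48 180 162 111 145  92  84  84  83 126 135 129]
R hook before [130 121 125 110  74 196 155 106 140  82  82  94 104 129 130 133 129]
R hook now    [135 128 130 126  72 199 163  95 154  89  80  95 111 144 103 149 137]
L out [130 112  80 100 126 109 122  93 136 146  96 128 128 127 129 131 126]
L in [ 97 158  47 155  71 143  86  99 127 133  77 121 140 117 124 133 130]
sleeve [110 150  33 140 147 139  38  79  94  87  66  52 136 113  86 134  98]
R in [147 135  73 146 148 130 147 133 151 125  51 123 152 152 118 151  94]
R out [151 119 115  81 153 113 118 125 154 109 111  93 131 153 130 130 152]
L pred row of seated bar z .195 [[231.2899 232.621 ]] on roller [[230.0946 231.5264]]
R pred row of seated bar z .195 [[275.2367 232.3496]] on roller [[274.6714 231.2494]]
top [(np.int32(2), array([275.5, 229. ]))]
side []
```

Both rollers show just behind the bar, and the bar rows (232.6 left, 232.1 right) match the predicted seated rows (232.6 and 232.3). There's no motion and the robot is clear, so I'm handing in.

```bash
python3 -m crank '[[0.3,0,0,0,0,0,0],[0.3,0,0,0,0,0,0],[0.3,0,0,0,0,0,0],[0.3,0,0,0,0,0,0],[0.3,0,0,0,0,0,0],[0.3,0,0,0,0,0,0]]' | grep -v rot; python3 -c "
from cell import bot;print(bot.close_job())"
```

```text
time: 20.65
ee_pos: [0.299, 0.1763, 0.3062]
contact_force: [0.5, 0.8, -0.2]
finger_gap: 0.651
the job is handed in; nothing more can be done
None
```

The carrier hangs by its bar in both hooks under the keepers, as far as my checks show. The job is handed in; it reported no verdict. It took about 21 s of robot time.

- **Insertion:** my first approach was about 3–4 mm too far to the +x side. The bar appears to have caught a keeper housing's corner, with sideways force up to 13 N and about 23 N down in total. I shifted it back toward -x and it then passed the keepers easily.
- **Press:** I pressed it home for about 1.7 s, ramping up. The hooks shared an estimated 17 to 19 N. The wrist moments showed no clear imbalance, so each hook carried roughly 7 to 10 N. I then eased off, let go and backed away.
- **Last checks:**
  - In the top view the white rollers show just behind the bar at both hooks.
  - The bar's image rows match the predicted seated position to about 0.3 pixel.
  - Two pictures in a row showed no motion above image noise.
  - The force on the gripper was near zero.
- **Not confirmed:**
  - The left hook was hidden by the arm during the press, so I inferred its seating from the level bar and the balanced moments. After release I checked it only by pixel values, because the picture limit was reached.
  - My height measurements for the stand disagreed by about 4 mm (0.199 m from two views, against the stated 0.195 m). The bar seated at the height that fits 0.195 m.

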